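Fetch the presser that fits the pot on the tray

TASK

One of the three pots stands on the black tray, and the caddy holds three wooden pressers whose raised feet are round, square and oblong like the pots' mouths. Find the presser whose foot matches the pot on the tray, push it endways out of its bay from behind, with the gripper through the notch in the bay's closed end, until nearly half of it sticks out of the open end, then take it by the part that sticks out, draw it out from under the cross strip and set it down (do not drop it) foot up, flat on the floor of the tray in the middle of the empty half beside the pot. Leave the other pressers, the pots and everything else where they are.

Things in the scene. Friction and masses are not known exactly. Their poses are not given: they have to be found in the camera images.
- caddy: fixed plywood caddy, 219 mm (its x) by 120 mm (its y); origin: centre of its underside. Three bays along its y, centred at x = -70, 0, +70 mm, each 61 mm wide between 9 mm walls 47 mm high (from the table), floor 6 mm thick, open above. Outer bays: mouth at y = +60 mm, closed end at y = -60. Middle bay: mouth at y = -60, closed end at y = +60. The floor ends at the mouth
- notch_near (a point): notch in the 8 mm wall that closes the back end of the bay at the caddy's x = -70 mm: 46 mm wide, from the floor up and open above, so that closed fingers reach through it and can follow the presser along the bay. Point: middle of the notch, in mid-wall, at floor level (6 mm above the table)
- notch_mid (a point): notch in the 8 mm wall that closes the back end of the bay at the caddy's x = 0 mm: 46 mm wide, from the floor up and open above, so that closed fingers reach through it and can follow the presser along the bay. Point: middle of the notch, in mid-wall, at floor level (6 mm above the table)
- notch_far (a point): notch in the 8 mm wall that closes the back end of the bay at the caddy's x = +70 mm: 46 mm wide, from the floor up and open above, so that closed fingers reach through it and can follow the presser along the bay. Point: middle of the notch, in mid-wall, at floor level (6 mm above the table)
- strip_near (a point): fixed wooden cross strip over the mouth of the bay at the caddy's x = -70 mm, 12 mm wide along the bay, 47 to 53 mm above the table; a presser slides under it with 3 mm to spare but cannot be lifted past it. Pushed out by more than about 55 mm, a presser may tip. Point: middle of the strip's top
- strip_mid (a point): fixed wooden cross strip over the mouth of the bay at the caddy's x = 0 mm, 12 mm wide along the bay, 47 to 53 mm above the table; a presser slides under it with 3 mm to spare but cannot be lifted past it. Pushed out by more than about 55 mm, a presser may tip. Point: middle of the strip's top
- strip_far (a point): fixed wooden cross strip over the mouth of the bay at the caddy's x = +70 mm, 12 mm wide along the bay, 47 to 53 mm above the table; a presser slides under it with 3 mm to spare but cannot be lifted past it. Pushed out by more than about 55 mm, a presser may tip. Point: middle of the strip's top
- tray: fixed black plastic tray, 270 mm (its x) by 140 mm (its y), floor 4 mm thick, rim 14 mm high and 4 mm thick; origin at the centre of its underside. One pot stands in the half at negative x (about x = -63 mm); the half at positive x is empty, its middle is at x = +65 mm, y = 0. The tray may be to the left or to the right of the caddy
- presser_round_c (a point): hardwood presser: a plain block 56 mm (its x) by 100 mm (its y) by 34 mm tall, about 0.2 kg, with a 4 mm high foot on top, a round disc 48 mm across. This point is the centre of the block, 17 mm above its underside. It lies foot up in one of the caddy's bays, snug between the walls, its y along the bay
- presser_square_c (a point): hardwood presser: a plain block 56 mm (its x) by 100 mm (its y) by 34 mm tall, about 0.2 kg, with a 4 mm high foot on top, a square of 46 mm. This point is the centre of the block, 17 mm above its underside. It lies foot up in one of the caddy's bays, snug between the walls, its y along the bay
- presser_oblong_c (a point): hardwood presser: a plain block 56 mm (its x) by 100 mm (its y) by 34 mm tall, about 0.2 kg, with a 4 mm high foot on top, an oblong 26 mm by 76 mm along the block. This point is the centre of the block, 17 mm above its underside. It lies foot up in one of the caddy's bays, snug between the walls, its y along the bay
- pot_round_c (a point): terracotta pot, empty, round, 72 mm across the rim, 75 mm tall; this point is its centre, 37.5 mm above its underside
- pot_square_c (a point): terracotta pot, empty, square, 68 mm across the rim, 75 mm tall; this point is its centre, 37.5 mm above its underside
- pot_oblong_c (a point): terracotta pot, empty, oblong, rim 52 mm (its x) by 102 mm (its y), 75 mm tall; this point is its centre, 37.5 mm above its underside
- bottle_c (a point): bystander: clear bottle with a yellow cap, 60 mm across, 150 mm tall; point half-way up
- jar_c (a point): bystander: glass jar with a steel lid, 60 mm across, 75 mm tall; point half-way up
- cup_c (a point): bystander: clear cup, 64 mm across, 65 mm tall; point half-way up
- vial_c (a point): bystander: small capped vial standing on the tray near its end behind the pot, 18 mm across, 45 mm tall; point half-way up
- phone_c (a point): bystander: black phone lying flat, 72 by 150 by 9 mm; point at its centre
- marker_c (a point): bystander: white marker lying on the cork board of the spare pots, 114 mm long, 14 mm thick; point at its centre
- brush_grip (a point): bystander: small brush, 170 mm long, lying beyond the caddy; point on its handle
Mind the look-alikes: they are no part of the job. Leave any purple or yellow look-alike of the part that bears presser_round_c alone.

How it is judged:
By the outcome, as a careful person would: the job done as asked, in the order asked, and still so for the second after the job is handed in, with the robot touching nothing.
It also fails if it takes over 46 s, if anything falls off the work surface, if the arm or the gripper's body presses on something with over 40 N, if the wrist force passes 120 N, or if a joint passes its speed limit or range.

ROBOT

A 6-joint arm with a two-finger parallel gripper is mounted at the origin on the work surface. World frame = base frame: x ahead of the robot, y to its left, z up, the work surface at z = 0. Lengths are in m, angles in degrees, forces in N, time in s.
With the tool pointing down it reaches from about 0.35 to 0.875 m from the base axis. Payload 15.5 kg.
Tool frame: the origin (TCP) lies on the centre line of the jaws, within the pads' length; the fingertips stand 14 mm ahead of it and the grasp point (between the pads) lies 5 mm behind it; z points along the fingers, y is the line along which they close (so a half turn about z gives the same grasp; the last joint's range is limited). The gripper opens to 85 mm and grips with 20 to 120 N. Pads are 22 mm wide; open, the fingers measure 114 mm over their backs; the gripper's body (76 mm by 85 mm) begins 54 mm behind the grasp point. The pads swing forward as they close: fully open they stand 13 mm farther back than shut.
Start: joints at [64.658, 28.281, 77.091, -0, 74.628, -5.472], TCP at [0.212, 0.588, 0.245] pointing down, gripper open.
Joint ranges: [-166.48, 166.48], [-47.26, 123.95], [12.59, 153.08], [-70.14, 250.14], [6.76, 159.57], [-176.63, 176.63]. Speed limits (degrees/s): [108.29, 108.29, 147.25, 172.46, 172.46, 172.46].

INTERFACE

Orientations are given as a 3x3 rotation matrix whose columns are the frame's x, y, z axes.
In Python, from plant import arm gives the robot as it stands. Calls block until the motion is done:
- arm.move_pose(position, orientation): joint-space move of the TCP to a pose.
- arm.line_to(position, rot=None, feed=0.15): straight line of the TCP; rot=None keeps the orientation; feed is the mean speed in m/s.
- arm.goto_joints(angles): joint-space move.
- arm.set_gripper(opening): opening from 0.0 (shut) to 1.0 (fully open); the grip force is fixed at half the most; returns when the fingers have stopped.
- arm.dwell(seconds).
- arm.inverse_kinematics(position, orientation): joint angles nearest the present ones, or None.
- arm.camera(name): name is "scene" or "top"; returns a dict with "image" (400x640x3 uint8, red, green, blue), "mtx" (3x3 intrinsics, pixels), "D" ([k1, k2, p1, p2, k3] as OpenCV has them; the pictures are not rectified), "xyz" and "attitude" of the camera in the world. Camera axes: x right, y up, looking along -z (the intrinsics and any distortion apply to the point x, -y, -z); pixel columns grow to the right and rows downward; lengths in m; the calibration is good to about 2 mm. A picture is of the moment at which its call begins. There is no depth.
A pose or a line that the arm cannot do raises arm.IKError and nothing moves.
- arm.hand_in(): hands the job in; it is judged then, once.
Trained networks look in the newest picture that a camera, given by its name, has taken for a name from the list of things; names that differ only in an ending like _2 or _b are one class to them, and where a whole thing is asked for, a point or a joint stands for the part that bears it (a point fixed in the world has none). Each returns a list of dicts, best first, with "conf" (0 to 1); they miss things now and then, are a little off and sometimes report something else, mostly with a low value. They report only what shows in the picture. A call takes as long as a camera call. They do not tell look-alikes from the thing itself.
- arm.spot_in(camera, query): "location" ([x, y, z] in m, in world coordinates, good to about 4 mm: the middle of the surface that is visible of it).
- arm.regions_of(camera, query): "pixels" (400x640 bool, what is visible of it).
- arm.place_of(camera, query): "location" ([x, y, z] in m, in world coordinates, good to about 4 mm: a listed point, or the origin of a listed thing).
Readings, each from a call of its own:
- arm.current_clock(): time.
- arm.current_joints(): joint angles.
- arm.current_joint_vel(): joint speeds.
- arm.current_tau(): joint torques, N m.
- arm.current_tool_pos(): TCP position.
- arm.current_ee_rot(): TCP orientation.
- arm.current_force(): force on the tool from outside, world axes, zero at the start.
- arm.current_torque(): the same for the moment, N m.
- arm.current_width(): opening from 0.0 (shut) to 1.0 (fully open).
- arm.current_grasp_force(): force on a finger pad.
Only numpy, scipy, OpenCV 4.12 (cv2) and the standard library are available. Lean on these libraries where they do the work, as an engineer would, in place of code of your own. Each camera call takes 0.05 s, during which the arm holds its last target. There are 200 camera calls.

## Working session

There is one attempt and no reset: what is moved stays moved. The work goes in short steps, each a Python script; the robot and the scene stay as the last script left them, time stands still between calls to the robot, and variables do not carry over. Pictures are saved under pics/ and viewed, at most 10 in all, crops included, and the job is handed in when it is done.

```bash
mkdir -p pics; cat > t1.py <<'E'
from plant import arm
import cv2,numpy as np
for c in("scene","top"):
    r=arm.camera(c); cv2.imwrite(f"pics/{c}1.png",r["image"][:,:,::-1])
    print(c,np.round(r["mtx"],1).tolist(),np.round(r["D"],3),np.round(r["xyz"],3),np.round(r["attitude"],3).tolist())
    for q in("caddy","tray","notch_near","notch_mid","notch_far","strip_near","strip_mid","strip_far","presser_round_c","presser_square_c","presser_oblong_c","pot_round_c","pot_square_c","pot_oblong_c","vial_c","bottle_c","jar_c","cup_c"):
        print(q,[(np.round(d["location"],3).tolist(),round(d["conf"],2)) for d in arm.place_of(c,q)][:3])
print(arm.current_clock())
E
python3 t1.py
```

```text
scene [[427.6, 0.0, 320.1], [0.0, 427.6, 193.5], [0.0, 0.0, 1.0]] [-0.062  0.     0.     0.     0.   ] [1.101 0.916 0.901] [[-0.817, -0.347, 0.46], [0.576, -0.491, 0.654], [-0.001, 0.799, 0.601]]
caddy [([0.545, -0.015, -0.001], 0.75), ([0.624, -0.055, 0.008], 0.32)]
tray [([0.427, 0.344, 0.002], 0.59), ([0.538, -0.348, 0.038], 0.54)]
notch_near [([0.485, -0.082, 0.007], 0.74)]
notch_mid [([0.53, 0.046, 0.009], 0.91), ([0.623, -0.056, 0.01], 0.33)]
notch_far [([0.626, -0.055, 0.011], 0.83)]
strip_near [([0.465, 0.027, 0.05], 0.69), ([0.733, 0.21, 0.074], 0.19)]
strip_mid [([0.552, -0.064, 0.052], 0.6)]
strip_far [([0.603, 0.053, 0.052], 0.85)]
presser_round_c [([0.183, 0.318, 0.014], 0.94), ([0.475, -0.022, 0.018], 0.84), ([0.233, -0.305, 0.016], 0.75)]
presser_square_c [([0.538, -0.013, 0.02], 0.84)]
presser_oblong_c [([0.609, 0.008, 0.026], 0.94)]
pot_round_c [([0.362, 0.339, 0.04], 0.65)]
pot_square_c [([0.386, -0.343, 0.044], 0.85), ([0.476, -0.024, 0.019], 0.59)]
pot_oblong_c [([0.746, -0.053, 0.014], 0.64), ([0.536, -0.349, 0.04], 0.63), ([0.75, -0.182, 0.035], 0.41)]
vial_c [(
[... 937 characters left out ...]
85, 0.325, 0.019], 0.89), ([0.233, -0.303, 0.016], 0.79)]
presser_square_c [([0.305, 0.333, 0.027], 0.68), ([0.541, -0.015, 0.027], 0.58), ([0.461, 0.034, 0.053], 0.4)]
presser_oblong_c [([0.609, 0.004, 0.024], 0.71)]
pot_round_c [([0.358, 0.341, 0.04], 0.79), ([0.754, -0.06, 0.006], 0.68)]
pot_square_c [([0.388, -0.342, 0.039], 0.59)]
pot_oblong_c [([0.537, -0.348, 0.044], 0.72), ([0.555, -0.065, 0.05], 0.38)]
vial_c [([0.749, -0.056, 0.008], 0.45), ([0.305, 0.335, 0.026], 0.37)]
bottle_c [([0.736, 0.212, 0.074], 0.68), ([0.54, -0.346, 0.043], 0.41)]
jar_c [([0.754, -0.184, 0.038], 0.76), ([0.468, -0.349, 0.012], 0.27)]
cup_c [([0.66, -0.373, 0.033], 0.57), ([0.601, 0.059, 0.052], 0.5)]
1.9
```

View pics/scene1.png

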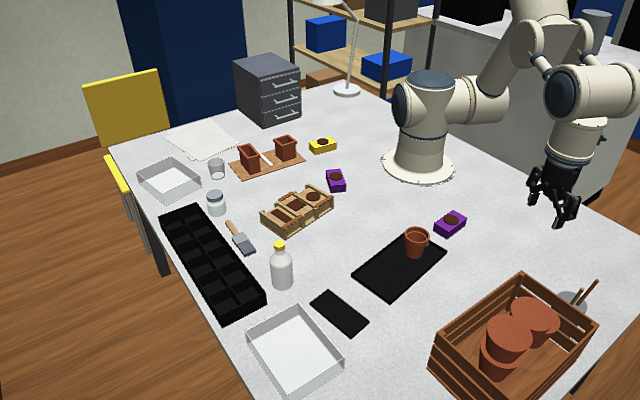

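View pics/top1.png

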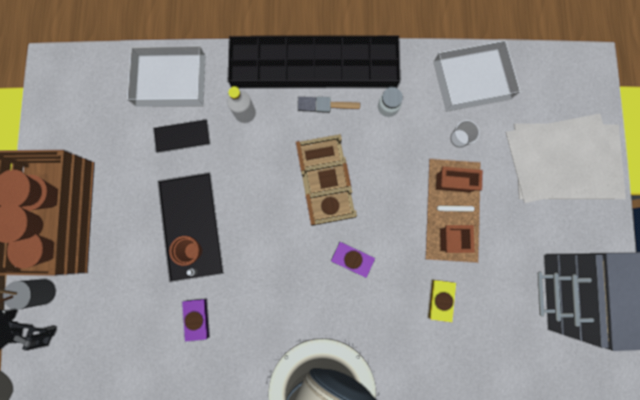

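The pot on the tray is round (top view about (185,250)). The matching presser is in the nearest bay (top about (331,205)), with its mouth towards +y. The purple and yellow blocks are decoys. Next I fit the caddy and tray poses and do the push.

```bash
cat > h.py <<'E'
from plant import arm
import cv2,numpy as np
def ground(cam,px,z):
    n=cv2.undistortPoints(np.float64(px).reshape(-1,1,2),cam["mtx"],np.float64(cam["D"])).reshape(-1,2)
    d=np.c_[n[:,0],-n[:,1],-np.ones(len(n))]@np.array(cam["attitude"]).T
    o=np.array(cam["xyz"]); return (o+d*((z-o[2])/d[:,2])[:,None])[:,:2]
def down(ydir):
    y=np.array([ydir[0],ydir[1],0.]);y/=np.linalg.norm(y);z=np.array([0,0,-1.]);return np.c_[np.cross(y,z),y,z]
def R2(a): return np.array([[np.cos(a),-np.sin(a)],[np.sin(a),np.cos(a)]])
E
cat > fit.py <<'E'
from h import *
L=dict(caddy=(0,0),notch_near=(-70,-56),notch_mid=(0,56),notch_far=(70,-56),strip_near=(-70,54),strip_mid=(0,-54),strip_far=(70,54))
A=[];B=[]
for k,v in dict(caddy=[(.545,-.015),(.545,-.011)],notch_near=[(.485,-.082),(.486,-.079)],notch_mid=[(.53,.046),(.53,.045)],notch_far=[(.626,-.055),(.62,-.05)],strip_near=[(.465,.027),(.462,.03)],strip_mid=[(.552,-.064),(.551,-.065)],strip_far=[(.603,.053),(.598,.055)]).items():
    for p in v: A.append(np.array(L[k])/1e3);B.append(p)
A=np.array(A);B=np.array(B);ca,cb=A.mean(0),B.mean(0);H=(A-ca).T@(B-cb)
a=np.arctan2(H[0,1]-H[1,0],H[0,0]+H[1,1]);c=cb-R2(a)@ca
print("caddy",c,np.degrees(a),"res",np.round(1e3*(c+A@R2(a).T-B),1).tolist())
print("presser local",(np.array([.4757,-.0225])-c)@R2(a))
cam=arm.camera("top");m=arm.regions_of("top","tray")[0]["pixels"].astype(np.uint8)
ct=max(cv2.findContours(m,0,2)[0],key=cv2.contourArea).reshape(-1,2)
g=ground(cam,ct,.010).astype(np.float32)
print("tray",cv2.minAreaRect(g))
im=cv2.resize(cam["image"][120:240,280:380],None,fx=6,fy=5,interpolation=3)
T=np.array([64.658,28.281,77.091,0,74.628,-5.472])
for s in(1,-1):
    for l in((-.07,-.09),(-.07,.085)):
        print(s,np.round(arm.inverse_kinematics(np.r_[c+R2(a)@l,.025],down(s*R2(a)[:,0])),1))
E
python3 fit.py
```

```text
caddy [ 0.54265858 -0.01150548] 11.24386051471132 res [[-2.3, 3.5], [-2.3, -0.5], [-0.1, 1.9], [-1.1, -1.1], [1.7, -2.6], [1.7, -1.6], [-3.8, 2.2], [2.2, -2.8], [-1.5, 0.8], [1.5, -2.2], [1.2, -0.5], [2.2, 0.5], [-2.2, 2.1], [2.8, 0.1]]
presser local [-0.06781715  0.00227244]
tray ((0.4257180392742157, 0.3464261293411255), (0.27375710010528564, 0.1477072387933731), 8.586913108825684)
1 [-19.8  38.1 105.6  -0.   36.3 -31. ]
1 [ -0.2  36.6 111.7  -0.   31.6 -11.4]
-1 [-19.8  38.1 105.6  -0.   36.3 149. ]
-1 [ -0.2  36.6 111.7  -0.   31.6 168.6]
```

```bash
cat >> h.py <<'E'
C=np.array([.54266,-.01151]);AC=np.radians(11.24);RC=R2(AC)
def W(x,y,z): return np.r_[C+RC@np.array([x,y]),z]
def look(name,q="presser_round_c"):
    cam=arm.camera("top");cv2.imwrite(f"pics/{name}.png",cv2.resize(cam["image"][100:260,130:390],(780,480),interpolation=cv2.INTER_CUBIC)[:,:,::-1])
    print([(np.round((np.array(d["location"][:2])-C)@RC,4).tolist(),round(d["conf"],2)) for d in arm.place_of("top",q)])
E
python3 - <<'E'
from h import *
Q=down(RC[:,0])
arm.set_gripper(0)
arm.move_pose(W(-.069,-.095,.13),Q)
arm.line_to(W(-.069,-.095,.027),feed=.15)
arm.line_to(W(-.069,-.062,.027),feed=.08); print(arm.current_force(),arm.current_clock())
for y in(-.045,-.03,-.014):
    arm.line_to(W(-.069,y,.027),feed=.06); print(y,arm.current_force(),(arm.current_tool_pos()[:2]-C)@RC)
look("push1"); print(arm.current_clock())
E
```

```text
[-0.2459486  -0.49879524  0.30501024] 6.8667
-0.045 [-0.76186533  0.20038058 -0.25063319] [-0.06906575 -0.04461941]
-0.03 [ 0.24898006 -0.04612693 -0.31284361] [-0.06908435 -0.02953871]
-0.014 [-0.01685865  0.49288021  0.08890621] [-0.06909228 -0.01355209]
[([-0.3597, -0.2243], 0.55), ([0.1951, -0.0857], 0.4)]
8.2167
```

View pics/push1.png

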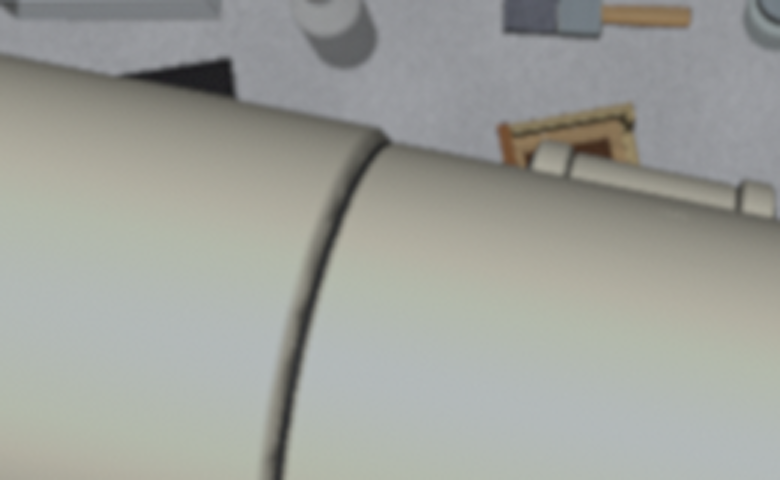

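The arm hides the bay from above, so I look with the scene camera.

```bash
python3 - <<'E'
from h import *
cam=arm.camera("scene");cv2.imwrite("pics/s2.png",cv2.resize(cam["image"][160:260,240:370],(780,600),interpolation=cv2.INTER_CUBIC)[:,:,::-1])
for q in("presser_round_c","strip_near"):
  for f in(arm.place_of,arm.spot_in):
    print(q,[(np.round((np.array(d["location"][:2])-C)@RC,4).tolist(),round(d["conf"],2)) for d in f("scene",q)])
E
```

```text
presser_round_c [([-0.2881, 0.3927], 0.75), ([-0.0692, 0.0497], 0.71), ([-0.3629, -0.2321], 0.62), ([-0.2179, -0.0282], 0.56), ([0.0708, 0.0512], 0.49)]
presser_round_c [([-0.063, 0.0746], 0.97), ([-0.3728, -0.1991], 0.68), ([-0.27, 0.4018], 0.68), ([-0.2027, -0.0063], 0.65), ([0.0405, 0.03], 0.35)]
strip_near [([-0.0686, 0.054], 0.56)]
strip_near [([0.043, 0.0272], 0.85), ([0.208, 0.3617], 0.54)]
```

View pics/s2.png

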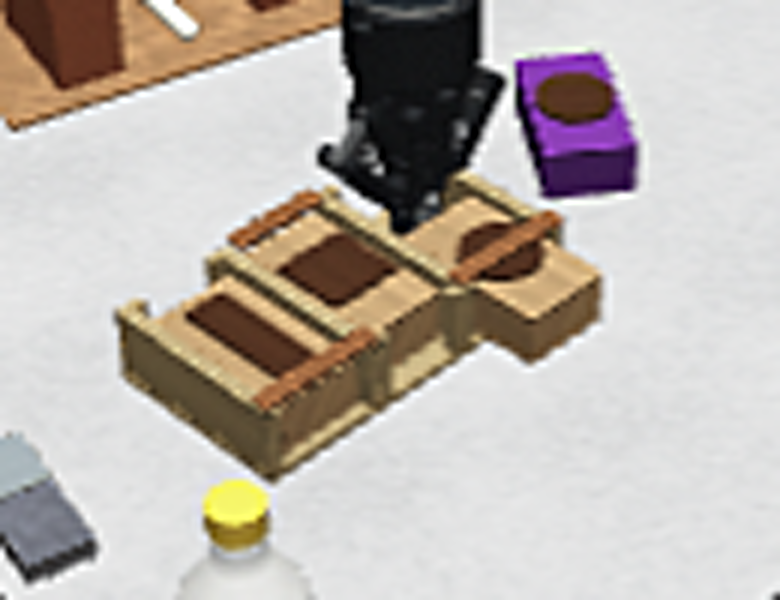

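The presser sticks out under the strip. Its front top corners are at about (603,270) and (530,312) in the crop. I measure how far out it is.

```bash
python3 - <<'E'
from h import *
cam=arm.camera("scene")
f=lambda p,z:print(np.round((ground(cam,np.array([240,160])+np.array(p)/6-.4,z)-C)@RC*1e3,1).tolist())
f([(603,270),(530,312)],.040); f([(530,362),(598,318)],.006)
f([(275,480)],0); f([(455,277),(560,216),(258,405),(370,335)],.053)
E
```

```text
[[-101.2, 100.1], [-47.9, 95.7]]
[[-47.5, 96.5], [-100.3, 98.4]]
[[105.2, 60.2]]
[[-30.3, 57.7], [-108.1, 62.2], [110.7, 57.6], [34.2, 59.3]]
```

```bash
python3 - <<'E'
from h import *
Q=down(RC[:,0])
arm.line_to(W(-.069,-.0065,.027),feed=.05); print(arm.current_force())
arm.line_to(W(-.069,-.010,.027),feed=.05)
arm.line_to(W(-.069,-.010,.13),feed=.2)
arm.move_pose(W(-.069,.26,.13),Q); arm.set_gripper(1)
look("top3")
cam=arm.camera("top")
cv2.imwrite("pics/top3.png",cv2.resize(cam["image"][120:240,280:380],(600,720),interpolation=cv2.INTER_CUBIC)[:600,:,::-1])
print(arm.current_clock())
E
```

```text
[-0.17334518 -0.1836852  -1.03003047]
[([-0.0711, 0.0542], 0.93), ([-0.2098, -0.0265], 0.69)]
11.7167
```

View pics/top3.png

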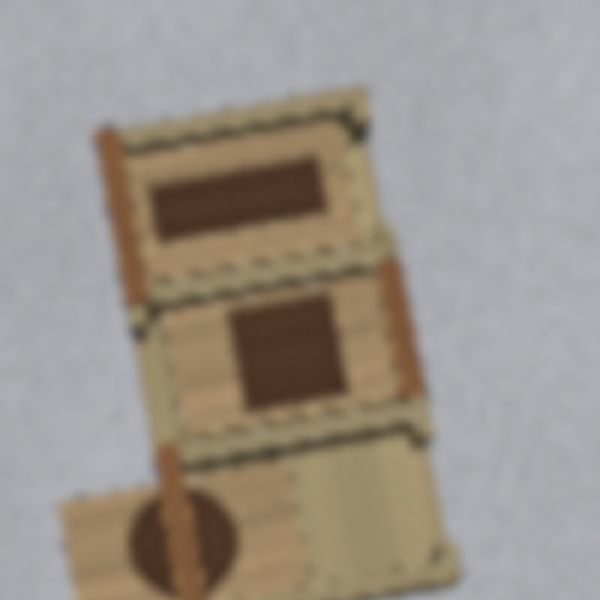

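The presser sticks out to the left (front edge at crop x about 62 to 78, foot disc centred near (184,543)). I check its offset and heading.

```bash
python3 - <<'E'
from h import *
cam=arm.camera("top")
f=lambda p,z:print(np.round((ground(cam,np.array([280,120])+np.array(p)/6-.4,z)-C)@RC*1e3,1).tolist())
f([(62,510),(298,473)],.040); f([(184,543)],.044); f([(368,88),(460,575)],.047);f([(98,130),(163,448)],.053)
# edge lines of presser from intensities vs bay: use contour of wooden part beyond the mouth
im=cam["image"][195:232,286:312].astype(int); m=((im[:,:,0]-im[:,:,2])>25).astype(np.uint8)
ct=max(cv2.findContours(m,0,2)[0],key=cv2.contourArea).reshape(-1,2)+[286,195]
g=(ground(cam,ct,.04)-C)@RC*1e3
s=g[g[:,1]>66]; print(np.round([s[:,0].min(),s[:,0].max(),s[:,1].max()],1))
for lo,hi in((66,78),(78,90),(90,102)):
    t=s[(s[:,1]>lo)&(s[:,1]<hi)];print(lo,np.round([t[:,0].min(),t[:,0].max()],1))
E
```

```text
[[-46.4, 102.2], [-50.8, 0.4]]
[[-71.0, 54.0]]
[[107.1, -62.8], [-107.8, -57.6]]
[[110.2, 55.3], [-30.7, 54.7]]
[-98.8 -42.9 104.1]
66 [-98.8 -43.4]
78 [-98.8 -42.9]
90 [-98.7 -42.9]
```

```bash
python3 - <<'E'
from h import *
Q=down(RC[:,0]); X=-.0708
arm.move_pose(W(X,.087,.12),Q)
arm.line_to(W(X,.086,.022),feed=.12); print(arm.current_force())
arm.set_gripper(0); print("grip",arm.current_width(),arm.current_grasp_force(),arm.current_force())
arm.line_to(W(X,.106,.0225),feed=.06); print(arm.current_force())
arm.line_to(W(X,.168,.023),feed=.08); print(arm.current_force(),arm.current_width())
arm.line_to(W(X,.175,.12),feed=.15)
AT=np.radians(8.59);RT=R2(AT);T=np.array([.42572,.34643])
P=lambda z:np.r_[T+RT@np.array([.065,.032]),z]
arm.move_pose(P(.10),down(RT[:,0])); print(arm.current_clock(),arm.current_force())
cam=arm.camera("scene");cv2.imwrite("pics/s4.png",cv2.resize(cam["image"][190:310,330:490],(800,600),interpolation=cv2.INTER_CUBIC)[:,:,::-1])
E
```

```text
[ 0.21059105  0.34670568 -0.19531344]
grip 0.6421547055291067 60.392128229141235 [-1.22160285  2.12044924 12.70733338]
[-0.4113322   5.67360981  5.41846345]
[ 0.40479396 -0.46604885 -1.79189088] 0.6445026762632323
17.025 [ 0.57519131 -0.88303114 -1.96492214]
```

View pics/s4.png

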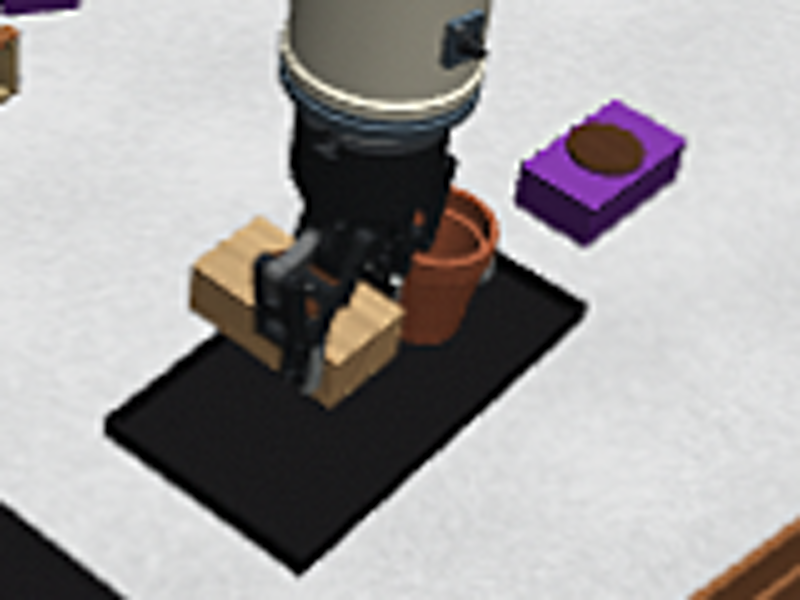

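The presser is held level above the tray's empty half, foot up. I lower it until it makes contact, then release.

```bash
python3 - <<'E'
from h import *
AT=np.radians(8.59);RT=R2(AT);T=np.array([.42572,.34643])
P=lambda z:np.r_[T+RT@np.array([.065,.032]),z]
arm.line_to(P(.027),feed=.1)
f0=arm.current_force()[2]
for z in np.arange(.025,.0165,-.001):
    arm.line_to(P(z),feed=.02); f=arm.current_force()[2]-f0
    print(round(z,4),round(f,2))
    if f>5: break
arm.set_gripper(1); arm.dwell(.2)
arm.line_to(P(.13),feed=.12)
arm.move_pose(np.array([.35,.05,.3]),down(RT[:,0]))
cam=arm.camera("top");cv2.imwrite("pics/top5.png",cv2.resize(cam["image"][100:290,140:380],(800,600),interpolation=cv2.INTER_CUBIC)[:,:,::-1])
print([(np.round((np.array(d["location"][:2])-T)@RT,4).tolist(),np.round(d["location"][2],3),round(d["conf"],2)) for d in arm.place_of("top","presser_round_c")])
cam=arm.camera("scene");cv2.imwrite("pics/s5.png",cv2.resize(cam["image"][160:310,230:470],(800,500),interpolation=cv2.INTER_CUBIC)[:,:,::-1])
print([(np.round((np.array(d["location"][:2])-T)@RT,4).tolist(),np.round(d["location"][2],3),round(d["conf"],2)) for d in arm.place_of("scene","presser_round_c")])
print(arm.current_clock())
E
```

```text
0.025 -1.07
0.024 -0.92
0.023 0.0
0.022 -0.73
0.021 4.07
0.02 21.93
[([-0.1495, -0.4081], np.float64(0.018), 0.94), ([-0.2851, -0.6156], np.float64(0.02), 0.79), ([0.0689, 0.0026], np.float64(0.021), 0.72), ([-0.2365, 0.0123], np.float64(0.015), 0.64)]
[([-0.2426, 0.0075], np.float64(0.016), 0.92), ([-0.1506, -0.4106], np.float64(0.015), 0.89), ([-0.2915, -0.62], np.float64(0.016), 0.78), ([0.0649, 0.0013], np.float64(0.018), 0.66)]
22.8333
```

View pics/top5.png

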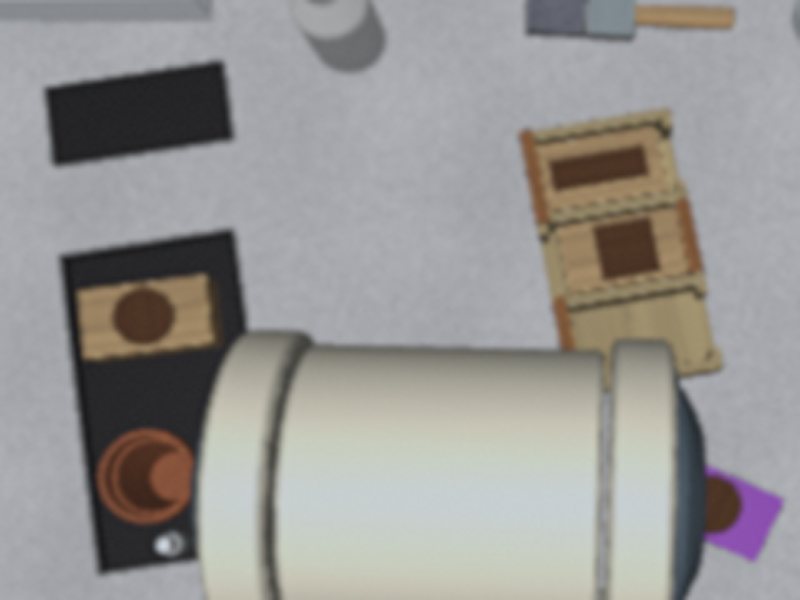

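View pics/s5.png

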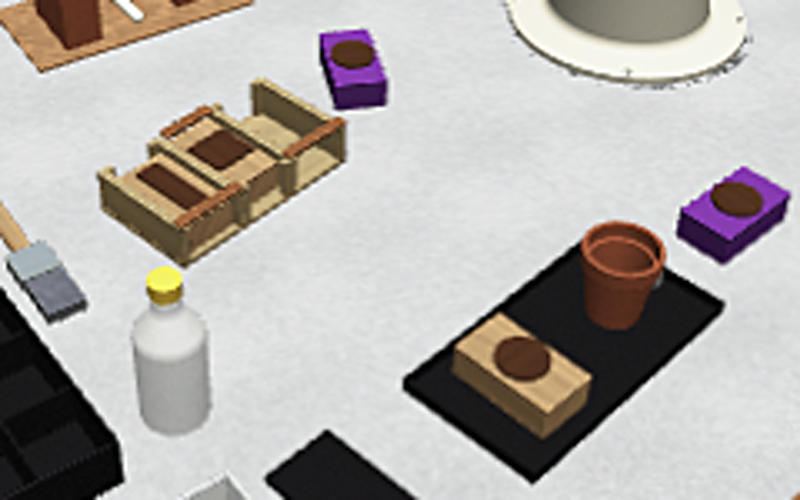

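The round presser lies flat and foot up in the tray's empty half (top crop about (145,315), tray-frame about (66,2) mm against a target of (65,0)). As far as the pictures show, nothing else has moved. I hand it in.

```bash
python3 -c "
from plant import arm
print(arm.hand_in())"
```

```text
the job is handed in; nothing more can be done
None
```

The round presser, matching the round pot on the tray, was pushed out about 44 mm, drawn from under the strip and set down flat, foot up, within about 4 mm of the middle of the tray's empty half; I handed the job in at about 23 s.

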